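# Row up bearing caps and index the gauge carrier

### The arm

A 7-joint arm with a two-finger parallel gripper is mounted at the origin on the work surface. World frame = base frame: x ahead of the robot, y to its left, z up, the work surface at z = 0. Lengths are in mm, angles in degrees, forces in N, time in s.
With the tool pointing down it reaches from about 425 to 1025 mm from the base axis. Payload 3.6 kg.
Tool frame: the origin (TCP) lies at the very end of the fingers, on their centre line; the grasp point (between the pads) lies 19 mm behind it; z points along the fingers, y is the line along which they close (so a half turn about z gives the same grasp; the last joint's range is limited). The gripper opens to 85 mm and grips with 20 to 120 N. Pads are 22 mm wide; open, the fingers measure 114 mm over their backs; the gripper's body (76 mm by 85 mm) begins 54 mm behind the grasp point. The pads swing forward as they close: fully open they stand 13 mm farther back than shut.
Start: joints at [-73.253, 33.873, 2.773, 92.16, -1.908, 54.013, -1.931], TCP at [272.814, 671.716, 231.302] pointing down, gripper open.
Joint ranges: [-153.93, 153.93], [-27.13, 128.08], [-72.61, 78.16], [10.71, 143.7], [-87.88, 267.88], [4.46, 118.87], [-176.78, 176.78]. Speed limits (degrees/s): [147.25, 147.25, 180, 180, 180, 180, 180].

### API

Orientations are given as a 3x3 rotation matrix whose columns are the frame's x, y, z axes.
In Python, from rig import arm gives the robot as it stands. The module is installed in compiled form; this text tells all that it offers.
- The arm moves only by the shell command python3 -m pendant 'ROWS' [OPENING]. ROWS is JSON, a list of rows, each a list of 4 numbers: the shift along the world's x, y, z in units of 25 mm (1.0 is 25 mm), then the turn about the world's z in units of 6 degrees (1.0 is 6 degrees). In form: [[dx, dy, dz, twist], ...]. A call has exactly 8 rows; each row shifts and turns the commanded pose from where the row before left it; what a row does not reach is not made up. A row lasts 1/12 s, in which the tool goes at most 41.7 mm and 7.16 degrees, less where a joint would pass 70% of its speed; a pose out of reach is approached as far as the arm can. A call is refused whole if a number of a shift passes 1 or a number of a turn 1, either way. A call with a gripper value outside its range is refused whole. OPENING is the finger opening in mm, from 0 to 85.4, set as the call begins (- or left out, the last holds). The fingers move at their own pace and stop on an object; the grip force is fixed at half the most. Time passes only in rows, so rows that do not move let the fingers close, or fill a call up. It gives the time, the measured TCP pose, the force, the opening and the grip force at its end, in the units of the state.
- arm.sense(): the state, without advancing time (a new reading comes with each control period).
- arm.get_image(name): name is "scene" or "top" or "wrist"; returns the picture (400x640x3 uint8, blue, green, red); there is no depth.
- arm.camera_model(name): a dict with "K" (3x3 intrinsics, pixels), "xyz" and "rotation" of the camera in the world. Camera axes: x right, y down, z forward; pixel columns grow to the right and rows downward; lengths in mm; the calibration is good to about 2 mm. A picture is of the moment at which its call begins: read the wrist's pose just before it. camera_model takes no time and is no camera call; for the wrist camera it gives the pose at the moment of the call.
- arm.close_job(): hands the job in; it is judged then, once.
The state is a dict: "time_s": time; "joint_pos": joint angles; "joint_velocities": joint speeds; "effort": joint torques, N m; "position": TCP position; "tool_rot": TCP orientation; "wrist_force": force on the tool from outside, world axes, zero at the start; "moment": the same for the moment, N m; "opening": opening from 0.0 (shut) to 1.0 (fully open); "finger_force": force on a finger pad.
Only numpy, scipy, OpenCV 4.12 (cv2) and the standard library are available. Lean on these libraries where they do the work, as an engineer would, in place of code of your own. Each camera call takes 0.05 s, during which the arm holds its last target. There are 200 camera calls.

### The job

Set the three bearing caps upright in an even row on the carrier, one between each pair of scribed lines, square to the fence and with their ends up against it. Only then push the carrier along its rail to the next station, the first detent it comes to, where the leading cap stands under the gauge bridge: it must click home there without running on past, with the row still in order. Leave the other things on the bench where they are.

Things in the scene. Friction and masses are not known exactly. Their poses are not given: they have to be found in the camera images.
- rail: Fixed indexing rail on the bench: dark steel base plate 130 mm (x) by 600 mm (y) by 8 mm with two steel runners. Origin: centre of its underside, on the bench; its y axis is the direction of travel towards the gauge bridge. End blocks at y = +-294 mm, up to 34 mm above the bench.
- gauge_bridge (a point): Middle of the underside of the beam of the grey gauge bridge that stands across the rail (axes as the rail's), 106 mm above the bench. Beam 198 mm (x) by 24 mm (y) by 18 mm; posts 22 x 24 mm at x = +-88 mm with feet 46 x 40 mm; a dial 52 mm across on top, up to 176 mm above the bench.
- gauge_station (a point): Point on the rail (axes as the rail's) where the carrier's origin lies when it is home in the detent of the gauge station; marked by white lines on both edges of the base plate, 80 mm before the bridge. A spring ball plunger there draws the carrier in over its last 5 mm or so and resists with about 6 N while being run over. A second such detent lies 60 mm further on (not wanted).
- carrier: Aluminium carrier that slides freely along the rail (about 2 N friction), only along its own y axis, which is the rail's. Origin on its middle line at bench height. Deck 100 mm (x) by 260 mm (y), top face 40 mm above the bench. A fence 8 mm high runs along the far edge (+x), inner face at x = +38 mm. Its middle is marked by a short dark tick on its near edge (x = -45 mm).
- push_plate (a point): Centre of the top of the carrier's black upright push plate at its trailing end (y = -122 mm on the carrier): 50 mm wide (x), 14 mm thick (y), 45 mm high above the deck, top 85 mm above the bench.
- place1 (a point): Place for a cap on the carrier: where the centre of a cap's underside lies when the cap stands with its length along the carrier's x, its end touching the fence, midway between a pair of scribed lines 30 mm apart. At deck height (40 mm above the bench), x = +7 mm, y = -60 mm on the carrier; axes as the carrier's.
- place2 (a point): The same, middle place, y = +10 mm on the carrier.
- place3 (a point): The same, leading place, y = +80 mm on the carrier.
- capA: Dark steel main-bearing cap, an arched block 62 mm long (its x), 26 mm thick (its y), 32 mm high, with two bolt heads (13 mm across, 5 mm high) on top at x = +-22 mm; legs 18 mm long at both ends, open arch 18 mm high between them. 0.25 kg. Origin: centre of its underside. Starts on the bench beside the rail. The three caps are alike and may go in any order.
- capB: A second cap, the same. Starts askew on the carrier's deck.
- capC: A third cap, the same. Starts askew on the carrier's deck.
- piston: Bystander: aluminium piston with black skirt, 82 mm diameter, 58 mm high, standing on the bench. Origin: centre of its underside.
- rod: Bystander: steel connecting rod lying flat, about 160 mm long (its x), 78 mm wide at the big end (+x), 22 mm high. Origin: near its middle, underside.
- jar: Bystander: black plastic jar of assembly paste with a white lid, 60 mm diameter, 70 mm high. Origin: centre of its underside.
- pin_tray: Bystander: grey plastic tray of steel piston pins, 85 mm (x) by 110 mm (y) by 30 mm high. Origin: centre of its underside.
There are look-alikes about, which are no part of the job. What is shaped like the capC but orange is not meant.

How it is judged:
By the outcome, as a careful person would: the job done as asked, in the order asked, and still so for the second after the job is handed in, with the robot touching nothing.
It also fails if it takes over 72 s, if anything falls off the work surface, if the arm or the gripper's body presses on something with over 40 N, if the wrist force passes 120 N, or if a joint passes its speed limit or range.

## Working session

There is one attempt and no reset: what is moved stays moved. The work goes in short steps, Python scripts to look and compute and a shell command to move; the robot and the scene stay as the last step left them, time stands still between calls to the robot, and variables do not carry over. Pictures are saved under pics/ and viewed, at most 10 in all, crops included, and the job is handed in when it is done.

```bash
mkdir -p pics; cat > h.py <<'E'
import numpy as np, cv2
from rig import arm
np.set_printoptions(precision=1,suppress=True)
def px2w(cm,pts,z):
    K=np.array(cm["K"]);R=np.array(cm["rotation"]);t=np.array(cm["xyz"])
    p=np.c_[np.array(pts,float),np.ones(len(pts))]
    d=(R@np.linalg.inv(K)@p.T).T
    s=(z-t[2])/d[:,2]
    return t+d*s[:,None]
def w2px(cm,P):
    K=np.array(cm["K"]);R=np.array(cm["rotation"]);t=np.array(cm["xyz"])
    c=(np.array(P,float)-t)@R; u=(K@c.T).T
    return u[:,:2]/u[:,2:]
E
python3 - <<'E'
from h import *
for n in ("top","scene"):
    im=arm.get_image(n);cv2.imwrite(f"pics/{n}0.png",im); cm=arm.camera_model(n); print(n,np.array(cm["K"]),np.array(cm["xyz"]),np.array(cm["rotation"]))
s=arm.sense();print(s["time_s"],s["position"],np.array(s["tool_rot"]),s["opening"])
E
```

```text
top [[471.9   0.  321. ]
 [  0.  471.9 200.1]
 [  0.    0.    1. ]] [ 458.9    9.3 1165.7] [[-0.  -1.   0.1]
 [-1.   0.   0. ]
 [-0.  -0.1 -1. ]]
scene [[447.6   0.  315.5]
 [  0.  447.6 199.2]
 [  0.    0.    1. ]] [1158.8 -145.8  893. ] [[ 0.3  0.8 -0.6]
 [ 1.  -0.2  0.1]
 [-0.  -0.6 -0.8]]
0.1 [272.5 671.  230.2] [[-0.9  0.4 -0. ]
 [ 0.4  0.9 -0. ]
 [-0.  -0.  -1. ]] 1.0021540470253658
```

View pics/top0.png

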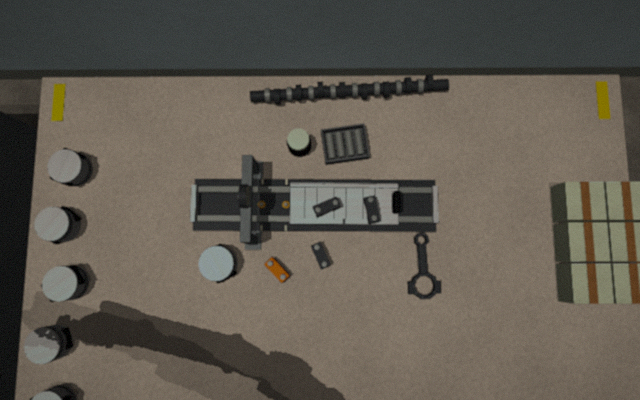

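View pics/scene0.png

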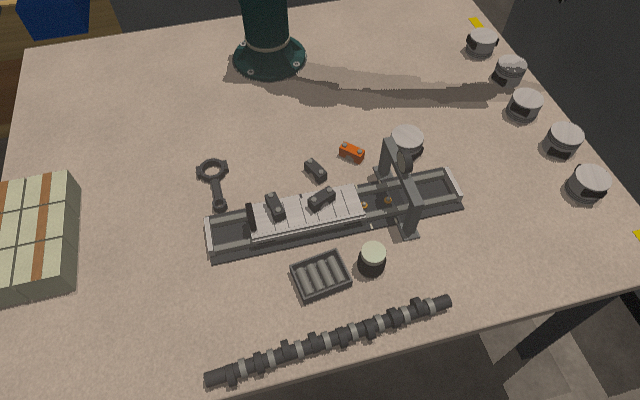

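The top view shows three dark caps at (320,255) on the bench and (327,207) and (372,209) on the deck. The look-alike at (277,270) is orange, so it is excluded. I'll confirm in one enlarged crop.

```bash
python3 - <<'E'
from h import *
im=cv2.imread("pics/top0.png")[165:290,185:445]
cv2.imwrite("pics/crop0.png",cv2.resize(im,None,fx=3,fy=3,interpolation=cv2.INTER_CUBIC))
cm=arm.camera_model("top")
print(np.array(cm["rotation"]).round(4).tolist())
E
```

```text
[[-0.0004, -0.9904, 0.1381], [-0.9999, 0.0017, 0.0099], [-0.0101, -0.1381, -0.9904]]
```

View pics/crop0.png

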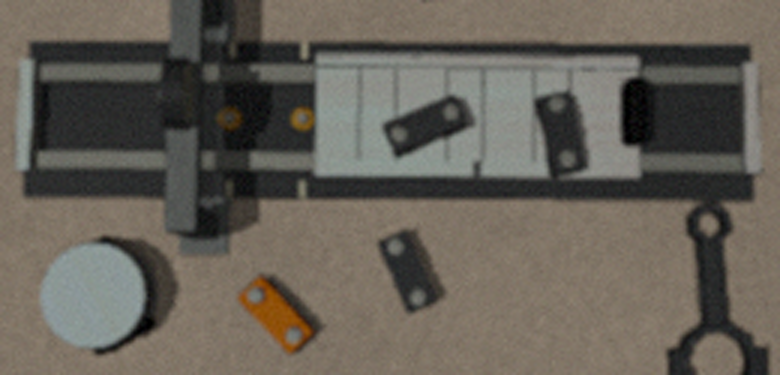

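The crop confirms it: three dark caps with bolt pairs at crop (396,247)/(418,297), (399,135)/(451,111) and (557,104)/(567,159). The scribed pairs are at columns 360/396, 447/483 and 534/570, the station lines near column 304, and the bridge at 183.

```bash
python3 - <<'E'
from h import *
cm=arm.camera_model("top")
def f(p,z): return px2w(cm,(np.array(p,float)+.5)/3-.5+[185,165],z)
def ang(a): d=a[1]-a[0]; return np.degrees(np.arctan2(d[1],d[0]))%180
for n,p,z in [("A",[(396,247),(418,297)],37),("B",[(399,135),(451,111)],77),("C",[(557,104),(567,159)],77)]:
    w=f(p,z);print(n,w.mean(0),ang(w),np.linalg.norm(w[0]-w[1]))
w=f([(32,43),(750,45),(25,195),(752,197)],8);print("rail",w,w.mean(0),ang(w[:2]),ang(w[2:]))
print("station",f([(304,50),(303,190)],8))
print("deck",f([(314,178),(641,178),(477,168)],40))
print("lines",f([(u,130) for u in(360,396,447,483,534,570)],40)[:,1])
print("fence inner",f([(330,69),(600,69)],40),"plate",f([(637,85),(637,138)],85))
E
```

```text
A [483.8  22.3  37. ] 23.877078246451873 43.044782724008094
B [597.6   7.8  77. ] 114.85414794584126 44.46282415415471
C [590.8 -98.2  77. ] 9.371152544538205 43.456276715136795
rail [[ 674.1  335.     8. ]
 [ 671.1 -261.7    8. ]
 [ 547.3  336.2    8. ]
 [ 545.  -259.1    8. ]] [609.4  37.6   8. ] 89.71100749732967 89.77830133217024
station [[667.7 108.2   8. ]
 [551.2 107.8   8. ]]
deck [[ 558.2   96.4   40. ]
 [ 557.9 -164.1   40. ]
 [ 566.   -33.6   40. ]]
lines [  59.9   31.    -9.8  -38.7  -79.5 -108.2]
fence inner [[ 646.3   84.3   40. ]
 [ 645.9 -133.2   40. ]] plate [[ 625.8 -155.7   85. ]
 [ 584.7 -154.8   85. ]]
```

```bash
R='[0.41,-0.89,0,0.17]'; python3 -m pendant '[[0.41,-0.89,0,0.2],[0.41,-0.89,0,0.2],[0.41,-0.89,0,0.2],[0.41,-0.89,0,0.2],[0.41,-0.89,0,0.2],[0.41,-0.89,0,0.2],[0.41,-0.89,0,0.2],[0.41,-0.89,0,0.2]]' 85
python3 -m pendant '[[0.41,-0.89,0,0.2],[0.41,-0.89,0,0.2],[0.41,-0.89,0,0.2],[0.41,-0.89,0,0.2],[0.41,-0.89,0,0.2],[0.41,-0.89,0,0.2],[0.41,-0.89,0,0.2],[0.41,-0.89,0,0.2]]'
python3 -m pendant '[[0.41,-0.89,0,0.2],[0.41,-0.89,0,0.2],[0.41,-0.89,0,0.2],[0.41,-0.89,0,0.2],[0.41,-0.89,0,0.2],[0.41,-0.89,0,0.2],[0.41,-0.89,0,0.2],[0.41,-0.89,0,0.2]]'
python3 -m pendant '[[0.41,-0.89,0,0.2],[0.41,-0.89,0,0.2],[0.41,-0.89,0,0.2],[0.41,-0.89,0,0.2],[0.41,-0.89,0,0],[0.41,-0.89,0,0],[0.41,-0.89,0,0],[0,0,0,0]]'
cat >> h.py <<'E'
def st():
    s=arm.sense(); T=np.array(s["tool_rot"]); 
    print("t",round(s["time_s"],2),"pos",np.array(s["position"]),"phi",round(np.degrees(np.arctan2(T[1,1],T[0,1])),2),"F",np.array(s["wrist_force"]),"open",round(s["opening"]*85.4,1),"ff",s["finger_force"])
    return s
E
python3 - <<'E'
from h import *
st(); cm=arm.camera_model("wrist"); cv2.imwrite("pics/w1.png",arm.get_image("wrist"))
print(np.array(cm["K"])[0,0],np.array(cm["xyz"]),np.array(cm["rotation"]))
E
```

```text
time_s: 0.77
position: [355.0, 492.2, 230.8]
tool_rot: [[-0.977, 0.215, -0.0], [0.215, 0.977, -0.001], [0.0, -0.001, -1.0]]
wrist_force: [1.0, 0.3, 0.4]
opening: 0.997
finger_force: 0.0
time_s: 1.43
position: [436.9, 314.3, 231.0]
tool_rot: [[-0.999, 0.05, -0.001], [0.05, 0.999, -0.001], [0.001, -0.001, -1.0]]
wrist_force: [-0.2, 0.0, -0.0]
opening: 0.994
finger_force: 0.0
time_s: 2.1
position: [518.8, 136.4, 231.0]
tool_rot: [[-0.993, -0.118, -0.001], [-0.118, 0.993, -0.0], [0.001, -0.0, -1.0]]
wrist_force: [-0.2, -0.5, 0.4]
opening: 0.995
finger_force: 0.0
time_s: 2.77
position: [592.2, -24.8, 231.1]
tool_rot: [[-0.981, -0.192, 0.002], [-0.192, 0.981, -0.004], [-0.001, -0.004, -1.0]]
wrist_force: [0.4, -1.3, -0.0]
opening: 0.996
finger_force: 0.0
t 2.77 pos [592.2 -24.8 231.1] phi 101.04 F [ 0.4 -1.3 -0. ] open 85.1 ff 0.0
276.4801206315001 [523.6 -36.7 373.1] [[-0.2  0.9  0.3]
 [ 1.   0.2  0. ]
 [-0.   0.3 -1. ]]
```

View pics/w1.png

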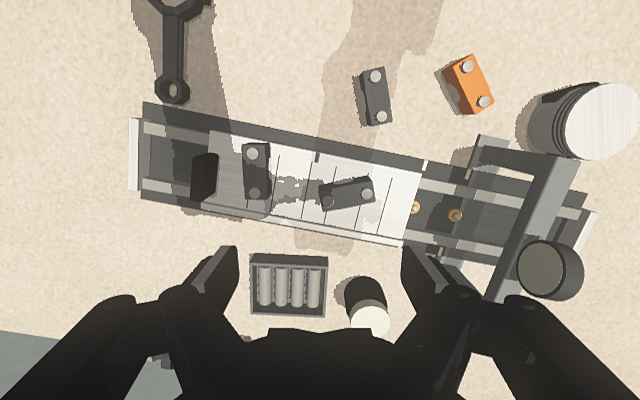

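The wrist view shows C's bolts at (253,153)/(255,194), B's at (368,194)/(328,202), A's at (376,75)/(381,116), and the carrier tick at (317,157).

```bash
python3 - <<'E'
from h import *
cm=arm.camera_model("wrist")
def ang(a): d=a[1]-a[0]; return np.degrees(np.arctan2(d[1],d[0]))%180
for n,p,z in [("A",[(376,75),(381,116)],37),("B",[(368,194),(328,202)],77),("C",[(253,153),(255,194)],77)]:
    w=px2w(cm,p,z);print(n,w.mean(0),ang(w),np.linalg.norm(w[0]-w[1]))
print(px2w(cm,[(317,157)],40), px2w(cm,[(427,163),(439,252)],8))
im=cv2.imread("pics/w1.png")[110:260,130:430]
cv2.imwrite("pics/w1c.png",cv2.resize(im,None,fx=2.6,fy=2.6,interpolation=cv2.INTER_CUBIC))
E
```

```text
A [483.9  26.3  37. ] 21.88839347838859 44.643451739269665
B [598.4  12.5  77. ] 113.00214223855885 45.15864041047374
C [591.7 -93.4  77. ] 10.156502153685379 45.073282593646304
[[565.2 -29.4  40. ]] [[548.8 115.3   8. ]
 [669.8 171.2   8. ]]
```

View pics/w1c.png

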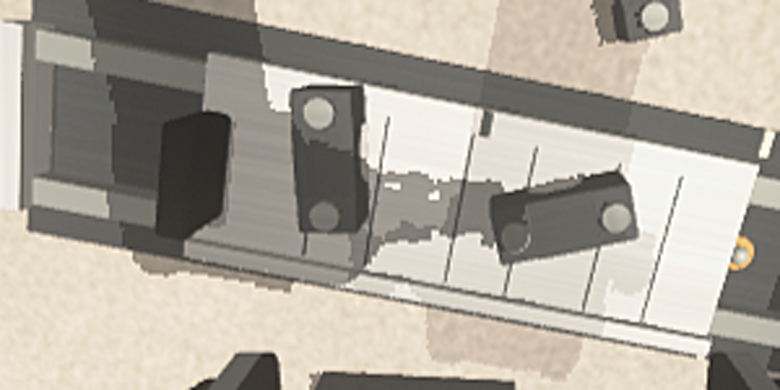

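C first. The two cameras disagree by about 4 mm in y, so I'll split the difference and let the grasp centre it.

```bash
python3 -m pendant '[[0,-0.94,-0.6,-0.17],[0,-0.94,-0.6,0],[0,-0.94,-0.6,0],[0,0,-1,0],[0,0,-1,0],[0,0,-1,0],[0,0,-0.4,0],[0,0,0,0]]' 50 >/dev/null; python3 -c "from h import *;st()"
python3 -m pendant '[[0,0,-1,0],[0,0,-1,0],[0,0,-0.2,0],[0,0,0,0],[0,0,0,0],[0,0,0,0],[0,0,0,0],[0,0,0,0]]' >/dev/null
python3 -c "
from h import *
st();cv2.imwrite('pics/w2.png',arm.get_image('wrist'))"
```

```text
t 3.48 pos [588.1 -86.9  98.7] phi 100.57 F [-0.7 -0.5 -0.1] open 50.2 ff 0.0
t 4.15 pos [591.5 -88.6  47.6] phi 100.47 F [-0.4  0.   0.4] open 49.8 ff 0.0
```

View pics/w2.png

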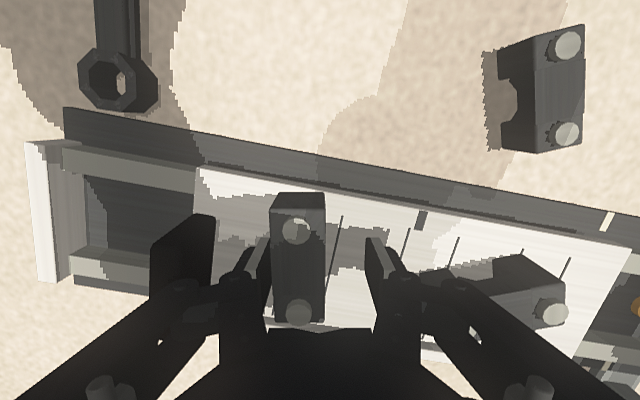

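The fingers are about 9 mm off towards +y, with the cap centred at column 298 and the fingers at 318. So the top camera's y is right; I'll shift and close.

```bash
python3 -m pendant '[[0,-0.37,-0.1,0],[0,0,0,0],[0,0,0,0],[0,0,0,0],[0,0,0,0],[0,0,0,0],[0,0,0,0],[0,0,0,0]]' - >/dev/null;python3 -c "from h import *;st()"; python3 -m pendant '[[0,0,0,0],[0,0,0,0],[0,0,0,0],[0,0,0,0],[0,0,0,0],[0,0,0,0],[0,0,0,0],[0,0,0,0]]' 10 >/dev/null
python3 -c "
from h import *
st()"
```

```text
t 4.87 pos [590.6 -97.6  43.8] phi 100.49 F [-0.3  0.3 -0.2] open 50.0 ff 0.0
t 5.53 pos [590.7 -97.9  44. ] phi 100.47 F [-0.6 -0.5  5.2] open 25.3 ff 59.37881290912628
```

```bash
python3 -m pendant '[[0,0,0.2,0],[0,0,0.2,0],[0.2,0.08,0,-0.9],[0.2,0.08,0,-0.9],[0.2,0,0,0],[0.1,0,0,0],[0,0,0,0],[0,0,0,0]]' - >/dev/null
python3 -c "
from h import *
st();cv2.imwrite('pics/t2.png',arm.get_image('top'))
# carrier shift check: compare near deck strip with first image
a=cv2.imread('pics/top0.png',0)[214:228,283:400];b=cv2.imread('pics/t2.png',0)
r=cv2.matchTemplate(b[209:233,270:415],a,cv2.TM_CCOEFF_NORMED);print(cv2.minMaxLoc(r)[1:],'expect (13,5)')"
```

```text
t 6.2 pos [607.8 -93.9  53.7] phi 89.75 F [ 0.1  0.4 -2.3] open 25.1 ff 59.12299633026123
(0.6835094094276428, (0, 0), (12, 5)) expect (13,5)
```

```bash
cat >> h.py <<'E'
def shift(f):
    a=cv2.imread('pics/top0.png',0).astype(np.float32);b=cv2.imread(f,0).astype(np.float32)
    for nm,(r0,r1,c0,c1) in dict(lead=(190,220,284,296),nearlead=(216,224,284,300),static=(186,194,196,230)).items():
        A=a[r0:r1,c0:c1].mean(0);B=b[r0:r1,c0-6:c1+6].mean(0)
        xs=np.arange(c0,c1); best=min((np.var(np.interp(xs+d,np.arange(c0-6,c1+6),B)-A),d) for d in np.arange(-5,5.01,.1)); print(nm,best)
E
python3 -c "
from h import *
shift('pics/t2.png')
im=cv2.imread('pics/t2.png')[165:290,185:445]
cv2.imwrite('pics/t2c.png',cv2.resize(im,None,fx=3,fy=3,interpolation=cv2.INTER_CUBIC))"
```

```text
lead (np.float64(21.688955628356013), np.float64(-0.20000000000001705))
nearlead (np.float64(9.848984374999983), np.float64(-0.20000000000001705))
static (np.float64(3.0809975129757796), np.float64(0.09999999999998188))
```

View pics/t2c.png

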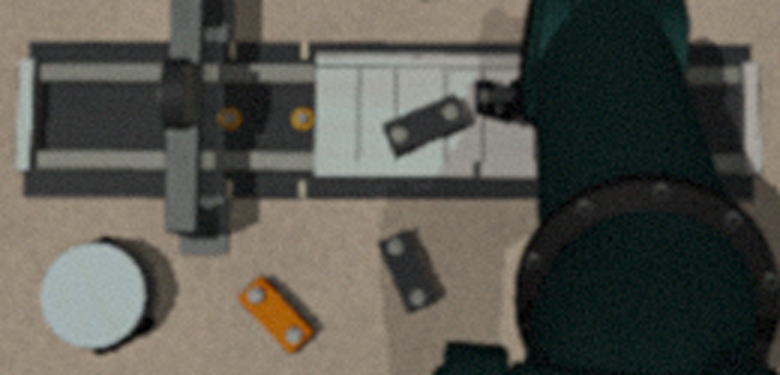

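The carrier has barely moved (about 0.5 mm). I'll lower the cap, then feel for the fence.

```bash
python3 -m pendant '[[0,0,-0.2,0],[0,0,-0.16,0],[0,0,0,0],[0.1,0.015,0,0],[0.08,0,0,0],[0.04,0,0,0],[0,0,0,0],[0,0,0,0]]' - >/dev/null;python3 -c "from h import *;st()"
python3 -m pendant '[[0.05,0,0,0],[0,0,0,0],[0.05,0,0,0],[0,0,0,0],[0,0,0,0],[0,0,0,0],[0,0,0,0],[0,0,0,0]]' - >/dev/null;python3 -c "from h import *;st()"
```

```text
t 6.92 pos [613.7 -93.4  44.8] phi 89.68 F [ 0.3 -0.1 -1.7] open 25.1 ff 59.163962602615356
t 7.58 pos [615.2 -93.4  44.6] phi 89.67 F [-2.2  0.9 -0.9] open 25.3 ff 59.21501934528351
```

```bash
python3 -m pendant '[[0.04,0,-0.02,0],[0,0,0,0],[0.04,0,0,0],[0,0,0,0],[0,0,0,0],[0,0,0,0],[0,0,0,0],[0,0,0,0]]' - >/dev/null;python3 -c "from h import *;st()"
python3 -m pendant '[[0.04,0,0,0],[0,0,0,0],[0.04,0,0,0],[0,0,0,0],[0,0,0,0],[0,0,0,0],[0,0,0,0],[0,0,0,0]]' - >/dev/null;python3 -c "from h import *;st()"
```

```text
t 8.25 pos [615.2 -93.4  44.2] phi 89.66 F [-5.7 -0.5  3.2] open 25.3 ff 59.8928028345108
t 8.92 pos [615.2 -93.4  44.2] phi 89.65 F [-9.7  0.5  7.2] open 25.0 ff 60.34411311149597
```

```bash
python3 -m pendant '[[-0.06,0,0.02,0],[0,0,0,0],[0,0,0,0],[0,0,0,0],[0,0,1,0],[0,0,1,0],[0,0,0.8,0],[0,0,0,0]]' 44 >/dev/null;python3 -c "from h import *;st()"
python3 -m pendant '[[-0.09,0.5,0,-1],[-0.09,0.5,0,-1],[-0.09,0.5,0,-1],[-0.09,0.5,0,-1],[-0.09,0.5,0,-1],[-0.09,0.5,0,-1],[-0.09,0.5,0,-1],[-0.09,0.5,0,-1]]' - >/dev/null
python3 -m pendant '[[0,0,0,-1],[0,0,0,-1],[0,0,0,-1],[0,0,0,0],[0,0,0,0],[0,0,0,0],[0,0,0,0],[0,0,0,0]]' - >/dev/null
python3 -c "
from h import *
st();cv2.imwrite('pics/w3.png',arm.get_image('wrist'));cv2.imwrite('pics/t3.png',arm.get_image('top'));shift('pics/t3.png')
a=cv2.imread('pics/w3.png');b=cv2.resize(cv2.imread('pics/t3.png')[170:270,260:425],(640,388),interpolation=cv2.INTER_CUBIC)
cv2.imwrite('pics/m3.png',np.vstack([cv2.resize(a[100:],(428,200)),cv2.resize(b,(428,260))]))"
```

```text
t 9.58 pos [622.7 -93.9 119.1] phi 89.67 F [ 0.9  0.3 -0.4] open 44.2 ff 0.0
t 10.92 pos [600.6   6.4 114.8] phi 23.72 F [ 1.6 -0.6  1.5] open 44.3 ff 0.0
lead (np.float64(1471.9295220180377), np.float64(4.9999999999999645))
nearlead (np.float64(601.3115234375), np.float64(1.9999999999999751))
static (np.float64(3.1488440743944484), np.float64(0.09999999999998188))
```

View pics/w3.png

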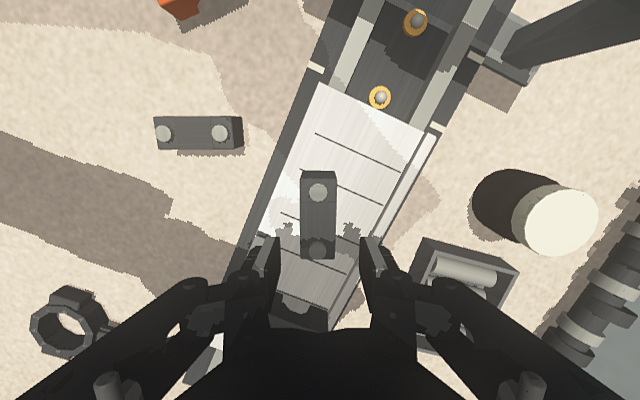

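```bash
python3 - <<'E'
from h import *
cm=arm.camera_model("wrist");s=arm.sense()
w=px2w(cm,[(318,192),(318,249)],77);print(w,w.mean(0))
print(w2px(cm,[np.array(s["position"])*[1,1,0]+[0,0,77]]))
print("tick/station lines etc", px2w(cm,[(380,97)],8))
E
```

```text
[[591.1  29.2  77. ]
 [607.9  -9.3  77. ]] [599.5   9.9  77. ]
[[317.5 226.3]]
tick/station lines etc [[612.7 109.8   8. ]]
```

B is centred between the fingers in the closing direction (column 318), so I'll nudge along its length, descend and grip.

```bash
python3 -m pendant '[[-0.06,0.1,-0.6,0],[0,0,-0.8,0],[0,0,-0.8,0],[0,0,-0.6,0],[0,0,0,0],[0,0,0,0],[0,0,0,0],[0,0,0,0]]' - >/dev/null;python3 -c "from h import *;st()"
python3 -m pendant '[[0,0,0,0],[0,0,0,0],[0,0,0,0],[0,0,0,0],[0,0,0,0],[0,0,0,0],[0,0.0,0.2,0],[0,0,0.2,0]]' 10 >/dev/null;python3 -c "from h import *;st()"
```

```text
t 11.68 pos [600.    8.9  45.9] phi 23.67 F [ 0.8  0.6 -0.1] open 43.9 ff 0.0
t 12.35 pos [598.6   9.2  54.9] phi 23.69 F [ 0.2  0.4 -1.9] open 24.8 ff 59.15598928928375
```

```bash
python3 -m pendant '[[0.04,0.15,0.3,1],[0.04,0.15,0.3,1],[0.04,0.15,0,1],[0.04,0.15,0,1],[0.04,0.15,0,1],[0.04,0.15,0,1],[0.04,0.15,0,1],[0.04,0.15,0,1]]' - >/dev/null
python3 -m pendant '[[0.04,0.13,0,1],[0.04,0.13,0,1],[0,0,0,1],[0,0,0,0],[0,0,-0.2,0],[0,0,-0.2,0],[0,0,0,0],[0,0,0,0]]' - >/dev/null;python3 -c "
from h import *
st();cv2.imwrite('pics/t4.png',arm.get_image('top'));shift('pics/t4.png')"
```

```text
t 13.68 pos [608.4  45.4  59.1] phi 89.62 F [-0.6  1.  -2.6] open 25.3 ff 59.17968213558197
lead (np.float64(1329.6800707969078), np.float64(-4.0000000000000036))
nearlead (np.float64(613.972412109375), np.float64(-5.0))
static (np.float64(3.343934364187066), np.float64(-0.10000000000001741))
```

```bash
python3 -m pendant '[[0,0.03,-0.2,0.01],[0,0,-0.2,0],[0,0,-0.12,0],[0,0,0,0],[0.1,0,0,0],[0.1,0,0,0],[0,0,0,0],[0,0,0,0]]' - >/dev/null;python3 -c "from h import *;st()"
python3 -m pendant '[[0.06,0,-0.02,0],[0,0,0,0],[0.04,0,0,0],[0,0,0,0],[0.04,0,0,0],[0,0,0,0],[0,0,0,0],[0,0,0,0]]' - >/dev/null;python3 -c "from h import *;st()"
```

```text
t 14.4 pos [614.5  46.3  46.9] phi 89.72 F [-0.7  0.2 -2.1] open 25.0 ff 59.243486523628235
t 15.07 pos [616.3  46.3  46.1] phi 89.74 F [-4.  -0.1  0. ] open 24.7 ff 59.466068744659424
```

```bash
python3 -m pendant '[[0.06,0,-0.03,0],[0,0,0,0],[0.06,0,0,0],[0,0,0,0],[0,0,0,0],[0,0,0,0],[0,0,0,0],[0,0,0,0]]' - >/dev/null;python3 -c "from h import *;st()"
```

```text
t 15.73 pos [616.2  46.3  46. ] phi 89.74 F [-10.3   0.1  10. ] open 24.8 ff 60.898311138153076
```

```bash
python3 -m pendant '[[-0.1,0,0.03,0],[0,0,0,0],[0,0,0,0],[0,0,0,0],[0,0,1,0],[0,0,1,0],[0,0,0.6,0],[-0.3,0,0,0]]' 46 >/dev/null;python3 -c "from h import *;st()"
python3 -m pendant '[[-0.8,-0.15,0,0.6],[-0.8,-0.15,0,0.6],[-0.8,-0.15,0,0.6],[-0.8,-0.15,0,0.6],[-0.8,-0.15,0,0.6],[-0.8,-0.15,0,0.6],[-0.3,-0.05,0,0.3],[0,0,0,0]]' - >/dev/null
python3 -c "
from h import *
st();cv2.imwrite('pics/w5.png',arm.get_image('wrist'))"
```

```text
t 16.4 pos [615.9  46.5 115. ] phi 89.71 F [ 1.2 -0.5  0.4] open 45.7 ff 0.0
t 17.07 pos [480.3  22.  110.7] phi 113.12 F [-0.   0.4  0.3] open 46.2 ff 0.0
```

View pics/w5.png

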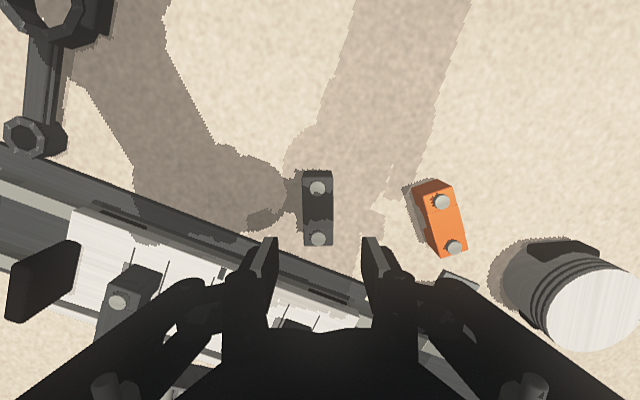

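Cap A is centred between the fingers and aligned (bolts at (318,188) and (318,239)). I'll check the lengthwise offset.

```bash
python3 - <<'E'
from h import *
cm=arm.camera_model("wrist");s=st()
print(px2w(cm,[(318,188),(318,239)],37).mean(0))
E
python3 -m pendant '[[0.1,0.04,-0.6,0],[0.02,0,-0.9,0],[0,0,-0.9,0],[0,0,-0.9,0],[0,0,-0.7,0],[0,0,0,0],[0,0,0,0],[0,0,0,0]]' - >/dev/null;python3 -c "from h import *;st()"
```

```text
t 17.12 pos [482.9  22.5 111. ] phi 113.07 F [0.9 0.8 0. ] open 46.1 ff 0.0
[488.  24.  37.]
t 17.78 pos [487.6  23.9  11.7] phi 113.12 F [ 0.7  0.5 -0.3] open 45.7 ff 0.0
```

```bash
python3 -m pendant '[[-0.05,-0.02,-0.22,0],[0,0,0,0],[0,0,0,0],[0,0,0,0],[0,0,0,0],[0,0,0,0],[0,0,0,0],[0,0,0,0]]' - >/dev/null;python3 -c "from h import *;st()"
python3 -m pendant '[[0,0,0,0],[0,0,0,0],[0,0,0,0],[0,0,0,0],[0,0,0,0],[0,0,0.2,0],[0,0,0.6,0],[0,0,1,0]]' 10 >/dev/null;python3 -c "from h import *;st()"
python3 -m pendant '[[0,0,1,0],[0,0,1,0],[0,0,0.6,0],[0,0,0,0],[0,0,0,0],[0,0,0,0],[0,0,0,0],[0,0,0,0]]' - >/dev/null
python3 -c "
from h import *
st();cv2.imwrite('pics/t6.png',arm.get_image('top'));shift('pics/t6.png')"
```

```text
t 18.45 pos [484.8  23.1   5.9] phi 113.14 F [-0.  -0.   0.9] open 45.9 ff 0.0
t 19.12 pos [482.9  23.1  49.5] phi 113.15 F [-0.1 -0.2 -3. ] open 24.8 ff 59.269784688949585
t 19.78 pos [483.8  23.  114.5] phi 113.14 F [-0.9 -0.4 -2. ] open 25.3 ff 59.43112313747406
lead (np.float64(8.249599940745284), np.float64(-0.10000000000001741))
nearlead (np.float64(18.02475585937477), np.float64(-0.40000000000001634))
static (np.float64(2.016385299524516), np.float64(-0.10000000000001741))
```

```bash
python3 -m pendant '[[0.75,-0.27,0,-0.6],[0.75,-0.27,0,-0.6],[0.75,-0.27,0,-0.6],[0.75,-0.27,0,-0.6],[0.75,-0.27,0,-0.6],[0.75,-0.27,0,-0.6],[0.4,-0.25,0,-0.3],[0,0,0,0]]' - >/dev/null
python3 -m pendant '[[0,0,0,0],[0,0,-0.3,0],[0,0,-0.5,0],[0,0,-0.3,0],[0,0,0,0],[0,0,0,0],[0,0,0,0],[0,0,0,0]]' - >/dev/null
python3 -c "
from h import *
st()"
```

```text
t 21.17 pos [607.6 -23.6  88.6] phi 89.75 F [ 0.5  0.4 -2.4] open 25.2 ff 59.316964745521545
```

```bash
python3 -m pendant '[[0,0,-0.5,0],[0,0,-0.5,0],[0,0,-0.4,0],[0,0,-0.2,0],[0,0,0,0],[0,0,0,0],[0.1,0,0,0],[0.1,0,0,0]]' - >/dev/null
python3 -m pendant '[[0,0,-0.06,0],[0,0,0,0],[0.04,0,0,0],[0,0,0,0],[0,0,0,0],[0,0,0,0],[0,0,0,0],[0,0,0,0]]' - >/dev/null;python3 -c "from h import *;st()"
```

```text
t 22.5 pos [613.3 -23.6  46.8] phi 89.74 F [ 0.2  0.1 -2.5] open 24.5 ff 59.34267818927765
```

```bash
python3 -m pendant '[[0.04,0,-0.04,0],[0,0,0,0],[0.04,0,0,0],[0,0,0,0],[0.04,0,0,0],[0,0,0,0],[0,0,0,0],[0,0,0,0]]' - >/dev/null;python3 -c "from h import *;st()"
python3 -m pendant '[[0.04,0,-0.02,0],[0,0,0,0],[0.04,0,0,0],[0,0,0,0],[0,0,0,0],[0,0,0,0],[0,0,0,0],[0,0,0,0]]' - >/dev/null;python3 -c "from h import *;st()"
```

```text
t 23.17 pos [615.4 -23.7  46.1] phi 89.73 F [-4.4  0.6  5.5] open 25.1 ff 60.30596852302551
t 23.83 pos [615.3 -23.7  46. ] phi 89.73 F [-7.9  0.5 12.2] open 25.4 ff 61.33851170539856
```

```bash
python3 -m pendant '[[-0.1,0,0.05,0],[0,0,0,0],[0,0,0,0],[0,0,0,0],[0,0,1,0],[0,0,1,0],[0,0,0.8,0],[0,0,0,0]]' 46 >/dev/null;python3 -c "from h import *;st()"
python3 -m pendant '[[-0.05,-1,0,0],[-0.05,-1,0,0],[-0.05,-1,0,0],[-0.05,-1,0,0],[0,-1,0,0],[0,-1,0,0],[0,-1,0,0],[0,-0.5,0,0]]' 0 >/dev/null
python3 -m pendant '[[0,-1,0,0],[0,-1,0,0],[0,-1,0,0],[0,-1,0,0],[0,0,0,0],[0,0,0,0],[0,0,0,0],[0,0,0,0]]' 0 >/dev/null
python3 -c "
from h import *
st();cv2.imwrite('pics/t7.png',arm.get_image('top'));shift('pics/t7.png')
im=cv2.imread('pics/t7.png')[170:235,270:430]
cv2.imwrite('pics/t7c.png',cv2.resize(im,None,fx=4.8,fy=4.8,interpolation=cv2.INTER_CUBIC))"
```

```text
t 24.5 pos [619.6 -23.8 120.5] phi 89.73 F [ 0.9  0.3 -0.3] open 46.0 ff 0.0
t 25.83 pos [ 611.3 -308.5  116.1] phi 89.89 F [ 0.1 -0.  -0.4] open -0.1 ff 0.0
lead (np.float64(13.911614721206343), np.float64(-0.20000000000001705))
nearlead (np.float64(7.603864746093813), np.float64(-0.20000000000001705))
static (np.float64(2.6799125486591544), np.float64(0.09999999999998188))
```

View pics/t7c.png

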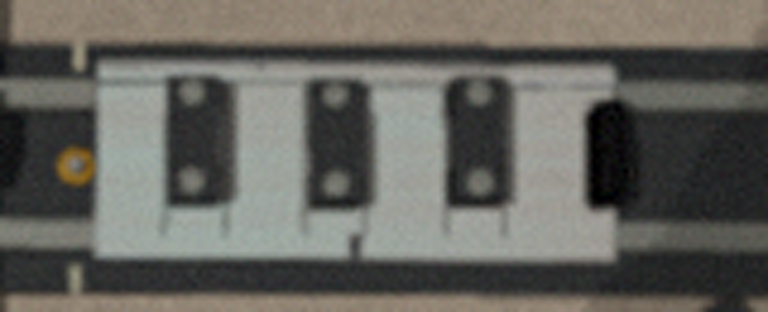

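The row stands even and square, with the far ends at the fence. I'll check the centring numerically.

```bash
python3 - <<'E'
from h import *
cm=arm.camera_model("top");im=cv2.imread("pics/t7.png",0).astype(float)
f=lambda c,r,z: px2w(cm,[((c+.5)/4.8-.5+270,(r+.5)/4.8-.5+170)],z)[0]
for l,r,b in[(162,227,(192,95,191,182)),(304,366,(335,96,336,183)),(446,506,(479,94,480,183))]:
    p,q=f(b[0],b[1],77),f(b[2],b[3],77)
    print((f(l,220,40)+f(r,220,40))[1]/2,((p+q)/2)[:2],np.degrees(np.arctan2((p-q)[0],(p-q)[1])))
# line columns subpixel just under the caps
prof=im[214:219,285:400].mean(0); 
bg=cv2.GaussianBlur(prof[None],(1,1),0)[0]
from scipy.signal import find_peaks
pk,_=find_peaks(-prof,prominence=5)
for k in pk:
    y0,y1,y2=prof[k-1:k+2]; u=k+.5*(y0-y2)/(y0-2*y1+y2)+285; print(round(u,2),px2w(cm,[(u,216)],40)[0,1].round(1))
E
```

```text
46.69219315655855 [614.7  47. ] 90.47926584025342
-23.4934423738641 [614.  -22.9] 89.67841076235524
-93.84036546650145 [614.4 -92.7] 90.19589288748502
303.77 61.9
316.53 31.3
333.05 -8.3
345.4 -37.9
362.53 -78.9
374.63 -107.8
```

Centred within 0.7 mm and square within 0.5°. Now I'll descend behind the push plate and push.

```bash
python3 -m pendant '[[0,0.9,-0.4,0],[0,0.9,-0.4,0],[0,0.9,-0.5,0],[0,0.8,-0.5,0],[0,0.2,-0.5,0],[0,0,0,0],[0,0,0,0],[0,0,0,0]]' 0 >/dev/null;python3 -c "from h import *;st()"
python3 -m pendant '[[0,0.15,0,0],[0,0.15,0,0],[0,0.15,0,0],[0,0.15,0,0],[0,0.15,0,0],[0,0.15,0,0],[0,0,0,0],[0,0,0,0]]' 0 >/dev/null;python3 -c "from h import *;st()"
```

```text
t 26.55 pos [ 611.1 -220.8   59.5] phi 89.64 F [-0.   0.2  0.8] open -0.0 ff 0.0
t 27.22 pos [ 610.9 -195.6   59.1] phi 89.79 F [ 0.1 -0.4 -0.2] open 0.2 ff 0.0
```

```bash
for i in 1 2 3; do :; done; python3 -m pendant '[[0,0.08,0,0],[0,0.08,0,0],[0,0.08,0,0],[0,0.08,0,0],[0,0.08,0,0],[0,0,0,0],[0,0,0,0],[0,0,0,0]]' 0 >/dev/null;python3 -c "from h import *;st()"
python3 -m pendant '[[0,0.08,0,0],[0,0.08,0,0],[0,0.08,0,0],[0,0.08,0,0],[0,0.08,0,0],[0,0.08,0,0],[0,0.08,0,0],[0,0.08,0,0]]' 0 >/dev/null;python3 -c "
from h import *
st();cv2.imwrite('pics/t8.png',arm.get_image('top'));shift('pics/t8.png')"
```

```text
t 27.88 pos [ 610.8 -186.2   59.1] phi 89.74 F [ 0.5 -0.2  0. ] open -0.1 ff 0.0
t 28.55 pos [ 610.9 -170.8   59.1] phi 89.7 F [-0.  -1.6 -1.1] open -0.2 ff 1.0786264389753342
lead (np.float64(69.52510263236283), np.float64(-3.1000000000000068))
nearlead (np.float64(15.313720703125), np.float64(-2.500000000000009))
static (np.float64(2.835424956747406), np.float64(0.09999999999998188))
```

Contact, with the carrier sliding. It is home at TCP y ≈ -35.5, so I'll ramp gently and finish slowly.

```bash
python3 -m pendant '[[0,0.08,0,0],[0,0.12,0,0],[0,0.16,0,0],[0,0.2,0,0],[0,0.24,0,0],[0,0.24,0,0],[0,0.24,0,0],[0,0.24,0,0]]' 0 >/dev/null
python3 -m pendant '[[0,0.24,0,0],[0,0.24,0,0],[0,0.24,0,0],[0,0.2,0,0],[0,0.16,0,0],[0,0.12,0,0],[0,0.1,0,0],[0,0.08,0,0]]' 0 >/dev/null
python3 -m pendant '[[0,0.08,0,0],[0,0.08,0,0],[0,0.08,0,0],[0,0.08,0,0],[0,0.08,0,0],[0,0.08,0,0],[0,0.08,0,0],[0,0.08,0,0]]' 0 >/dev/null
python3 -c "
from h import *
st();cv2.imwrite('pics/t9.png',arm.get_image('top'))
a=cv2.imread('pics/t7.png')[190:225,286:310];b=cv2.imread('pics/t9.png')[190:225,220:320]
r=cv2.matchTemplate(b,a,cv2.TM_CCOEFF_NORMED);print(cv2.minMaxLoc(r)[1],(66-cv2.minMaxLoc(r)[3][0])*2.386)"
```

```text
t 30.6 pos [610.8 -81.5  59.1] phi 89.74 F [ 1.7 -1.9  0.4] open -0.2 ff 1.0766998305916786
0.888708233833313 26.246000000000002
```

```bash
python3 -m pendant '[[0,0.13,0,0],[0,0.13,0,0],[0,0.13,0,0],[0,0.13,0,0],[0,0.13,0,0],[0,0.13,0,0],[0,0.13,0,0],[0,0.13,0,0]]' 0 >/dev/null;python3 -c "from h import *;st()"
python3 -m pendant '[[0,0.08,0,0],[0,0.06,0,0],[0,0.06,0,0],[0,0.06,0,0],[0,0.06,0,0],[0,0.06,0,0],[0,0,0,0],[0,0,0,0]]' 0 >/dev/null;python3 -c "from h import *;st()"
```

```text
t 31.32 pos [610.7 -55.3  59. ] phi 89.74 F [ 0.6 -2.3  0.9] open -0.1 ff 1.1180511116981506
t 31.98 pos [610.7 -50.4  59.1] phi 89.56 F [ 1.9 -8.   0.1] open -0.1 ff 4.0295617282390594
```

The force rose to 8 N earlier than expected, so I'll look.

```bash
python3 -c "
from h import *
cv2.imwrite('pics/t10.png',arm.get_image('top'))
im=cv2.imread('pics/t10.png')[165:245,190:390]
cv2.imwrite('pics/t10c.png',cv2.resize(im,None,fx=3.9,fy=3.9,interpolation=cv2.INTER_CUBIC))"
```

```text
(no output)
```

View pics/t10c.png

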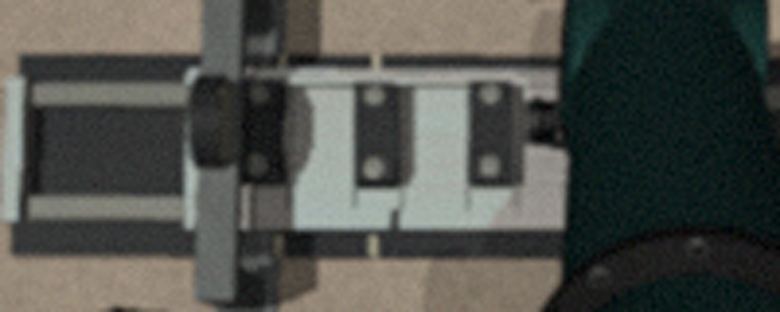

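```bash
python3 -c "
from h import *
cm=arm.camera_model('top')
f=lambda c,r,z: px2w(cm,[((c+.5)/3.9-.5+190,(r+.5)/3.9-.5+165)],z)[0]
print(f(396,215,40),f(185,200,40),f(374,245,8),f(376,60,8),f(276,240,8));st()"
```

```text
[568.4  92.1  40. ] [577.9 222.2  40. ] [552.5 108.2   8. ] [671.  108.1   8. ] [555.8 170.1   8. ]
t 32.03 pos [610.7 -50.4  59.1] phi 89.56 F [ 1.3 -7.5 -0.4] open 0.3 ff 4.024583548307419
```

The carrier is 16 mm short, with nothing blocking it visibly: the leading cap is already partly under the beam. The resistance is plausibly the plunger, so I'll go on in small steps, watching the force.

```bash
python3 -m pendant '[[0,0.04,0,0],[0,0.04,0,0],[0,0,0,0],[0,0,0,0],[0,0,0,0],[0,0,0,0],[0,0,0,0],[0,0,0,0]]' 0 >/dev/null;python3 -c "from h import *;st()"
python3 -m pendant '[[0,0.04,0,0],[0,0.04,0,0],[0,0,0,0],[0,0,0,0],[0,0,0,0],[0,0,0,0],[0,0,0,0],[0,0,0,0]]' 0 >/dev/null;python3 -c "from h import *;st()"
```

```text
t 32.7 pos [610.7 -50.2  59.1] phi 89.49 F [ 2.  -9.9 -0.7] open 0.0 ff 5.272447764873505
t 33.37 pos [610.7 -50.   59.1] phi 89.42 F [  1.3 -12.8  -1.5] open 0.1 ff 6.580243706703186
```

I've now viewed 11 pictures, one over the limit, so from here I'll measure numerically only. The force has passed plunger levels, so I'll stop pushing, back off, and measure the row.

```bash
python3 -m pendant '[[0,-0.3,0,0],[0,-0.1,0,0],[0,0,0,0],[0,0,0,0],[0,0,0,0],[0,0,0,0],[0,0,0,0],[0,0,0,0]]' 0 >/dev/null
cat >> h.py <<'E'
def bolts(f,cy,n=0):
    cm=arm.camera_model('top');im=cv2.imread(f,0).astype(np.float32);S=8
    big=cv2.resize(im,None,fx=S,fy=S,interpolation=cv2.INTER_CUBIC)
    tb=cv2.GaussianBlur(big,(0,0),S*0.8)-cv2.GaussianBlur(big,(0,0),S*2.2)
    for k,y in zip((1,2,3),(-60,10,80)):
        o=[]
        for x in (594,638):
            u=(w2px(cm,[(x,cy+y,77)])[0]+.5)*S-.5; a=int(u[0])-28;b=int(u[1])-28
            p=tb[b:b+56,a:a+56]; m=cv2.minMaxLoc(p); q=((a+m[3][0]+.5)/S-.5,(b+m[3][1]+.5)/S-.5)
            o.append(np.r_[px2w(cm,[q],77)[0,:2]-[0,cy],m[1]])
        print(k,*[v.round(1) for v in o])
E
python3 -c "
from h import *
s=st();print(s['moment']);cv2.imwrite('pics/t11.png',arm.get_image('top'))
cv2.imwrite('pics/s11.png',arm.get_image('scene'))
bolts('pics/t7.png',-33.4);bolts('pics/t10.png',92.2);bolts('pics/t11.png',92.2)
cm=arm.camera_model('scene');print(w2px(cm,[(609,188,106),(609,172,77),(594,172,77),(638,172,77)]))"
```

```text
t 34.03 pos [611.  -51.3  59.1] phi 89.79 F [-0.5 -0.4  0.1] open 0.1 ff 0.0
[-0. -0. -0.]
1 [592.1 -58.3  30.1] [635.  -58.9  27.9]
2 [591.6  10.8  33.8] [634.6  10.5  28.6]
3 [593.8  79.9  33.3] [636.2  79.8  28.6]
1 [593.2 -57.9  35.6] [635.9 -58.7  31.7]
2 [591.8  11.3  36.7] [635.4  10.9  31.9]
3 [596.6  80.7  16.7] [636.7  80.   14.9]
1 [593.5 -57.9  35.5] [635.9 -58.4  30.8]
2 [591.8  10.7  36.2] [635.4  10.6  31.2]
3 [594.6  80.1  18.1] [637.   80.3  15.2]
[[400.7 172.8]
 [392.2 182.1]
 [389.9 177. ]
 [396.7 192.1]]
```

The caps haven't shifted on the carrier, so the row is intact and the cap isn't what is blocked. I'll look numerically for anything else that changed, and for anything ahead of the carrier.

```bash
python3 - <<'E'
from h import *
cm=arm.camera_model('top')
for z in (8,40):
    print(z,[w2px(cm,[(609,y,z)])[0].round(0).tolist() for y in (222,235,250)], w2px(cm,[(646,222,z),(572,222,z)]).round(0).tolist())
for f in('top0','t7','t11'):
    im=cv2.imread(f'pics/{f}.png',0); print(f)
    for r in range(182,228,3): print(r,im[r,224:248:1].tolist())
E
```

```text
8 [[240.0, 205.0], [235.0, 205.0], [229.0, 205.0]] [[240.0, 190.0], [240.0, 220.0]]
40 [[237.0, 203.0], [232.0, 203.0], [226.0, 203.0]] [[238.0, 188.0], [237.0, 218.0]]
top0
182 [43, 41, 40, 42, 39, 39, 43, 47, 41, 42, 42, 43, 42, 41, 41, 37, 45, 58, 83, 84, 85, 84, 78, 78]
185 [52, 51, 54, 52, 51, 49, 49, 53, 51, 47, 53, 52, 50, 47, 48, 36, 21, 19, 31, 24, 23, 24, 22, 32]
188 [102, 103, 95, 100, 98, 100, 103, 101, 105, 100, 100, 98, 103, 103, 82, 48, 29, 23, 36, 33, 28, 29, 39, 41]
191 [84, 94, 89, 86, 83, 85, 80, 85, 91, 81, 86, 90, 81, 81, 60, 35, 30, 34, 35, 32, 30, 28, 36, 39]
194 [45, 35, 39, 40, 43, 38, 37, 41, 36, 41, 41, 45, 44, 41, 45, 41, 38, 42, 39, 40, 43, 35, 34, 37]
197 [38, 42, 38, 45, 44, 44, 44, 44, 38, 45, 40, 42, 42, 51, 56, 47, 42, 32, 46, 43, 41, 41, 38, 37]
200 [45, 45, 40, 42, 45, 40, 43, 47, 40, 42, 44, 46, 46, 36, 30, 32, 35, 37, 33, 29, 28, 33, 34, 37]
203 [38, 45, 42, 45, 33, 48, 40, 44, 41, 50, 43, 42, 42, 42, 36, 30, 33, 31, 28, 30, 30, 30, 33, 39]
206 [42, 46, 43, 41, 44, 44, 43, 42, 47, 44, 40, 39, 45, 46, 35, 28, 21, 27, 21, 22, 20, 26, 23, 26]
209 [4
[... 3393 characters left out ...]
, 149, 108, 98, 99, 98, 97, 100, 100]
212 [56, 50, 53, 51, 53, 53, 53, 50, 49, 51, 50, 51, 67, 128, 167, 172, 138, 108, 97, 98, 100, 99, 102, 99]
215 [98, 96, 91, 92, 98, 94, 95, 95, 93, 93, 93, 88, 103, 140, 168, 155, 118, 103, 103, 101, 103, 99, 98, 100]
218 [128, 130, 126, 132, 132, 126, 129, 127, 128, 132, 127, 128, 121, 143, 170, 152, 127, 103, 102, 100, 97, 98, 102, 99]
221 [74, 70, 77, 70, 74, 79, 79, 86, 93, 91, 92, 79, 86, 138, 166, 155, 121, 105, 103, 96, 96, 101, 98, 100]
224 [57, 54, 55, 54, 55, 55, 57, 54, 54, 46, 53, 49, 52, 64, 66, 65, 86, 103, 105, 102, 102, 103, 101, 98]
227 [50, 51, 54, 54, 51, 52, 53, 51, 55, 52, 56, 52, 55, 48, 51, 62, 85, 98, 108, 101, 102, 101, 105, 98]
```

Nothing is ahead of the carrier. I'll try a bounded push: the target never goes beyond home (TCP ≈ -36), and I'll watch the force.

```bash
python3 -m pendant '[[0,0.1,0,0],[0,0.1,0,0],[0,0.06,0,0],[0,0.06,0,0],[0,0.04,0,0],[0,0,0,0],[0,0,0,0],[0,0,0,0]]' 0 >/dev/null;python3 -c "from h import *;s=st();print(s['moment'])"
python3 -m pendant '[[0,0.04,0,0],[0,0.04,0,0],[0,0.04,0,0],[0,0,0,0],[0,0,0,0],[0,0,0,0],[0,0,0,0],[0,0,0,0]]' 0 >/dev/null;python3 -c "
from h import *
s=st();print(s['moment'],s['joint_pos'])"
```

```text
t 34.8 pos [610.9 -50.2  59.2] phi 89.46 F [ -0.1 -11.5  -0.7] open -0.0 ff 5.334256142377853
[-2.2 -0.1 -0. ]
t 35.47 pos [610.8 -50.   59.3] phi 89.35 F [  0.5 -14.9  -0.9] open 0.4 ff 7.299961298704147
[-3.  -0.1  0. ] [ -2.7  39.2   4.1 113.2  -4.3  27.7  93.6]
```

```bash
python3 -m pendant '[[0,0.04,0,0],[0,0.04,0,0],[0,0.04,0,0],[0,0.04,0,0],[0,0,0,0],[0,0,0,0],[0,0,0,0],[0,0,0,0]]' 0 >/dev/null;python3 -c "from h import *;s=st();print(s['moment'])"
python3 -m pendant '[[0,-0.4,0,0],[0,-0.4,0,0],[0,0,0,0],[0,0,0,0],[0,0,0,0],[0,0,0,0],[0,0,0,0],[0,0,0,0]]' 0 >/dev/null
python3 - <<'E'
from h import *
st()
cv2.imwrite('pics/s12.png',arm.get_image('scene'));cv2.imwrite('pics/t12.png',arm.get_image('top'))
cm=arm.camera_model('scene')
for n,P in dict(beamL=(521,188,106),beamM=(609,188,106),beamR=(697,188,106),capfront=(615,185,72),deckfront=(609,222,40),plate=(609,-30,85)).items(): print(n,w2px(cm,[P])[0])
a=cv2.imread('pics/scene0.png',0)
print('scene0'); 
for v in range(164,214,2): print(v,a[v,380:424:2].tolist())
a=cv2.imread('pics/s12.png',0);print('s12')
for v in range(164,214,2): print(v,a[v,380:424:2].tolist())
E
```

```text
t 36.13 pos [611.  -35.2  59.1] phi 89.78 F [ 0.2 -1.1  0.7] open -0.3 ff 0.52892055362463
[-0.2 -0.1 -0. ]
t 36.8 pos [610.8 -55.6  59. ] phi 89.78 F [-0.2  0.  -0.6] open 0.4 ff 0.0
beamL [387.3 144.1]
beamM [400.7 172.8]
beamR [415.5 204.4]
capfront [398.2 184.3]
deckfront [410.1 187.2]
plate [305.9 198.6]
scene0
164 [63, 65, 64, 66, 67, 61, 75, 62, 71, 82, 83, 81, 82, 64, 61, 61, 51, 160, 160, 153, 155, 156]
166 [58, 69, 63, 66, 63, 91, 155, 61, 74, 67, 78, 79, 83, 59, 62, 58, 48, 156, 153, 159, 157, 157]
168 [65, 66, 63, 63, 61, 128, 153, 71, 62, 69, 78, 81, 83, 57, 54, 55, 45, 157, 150, 153, 153, 154]
170 [61, 67, 66, 65, 62, 114, 155, 124, 59, 78, 77, 85, 83, 52, 53, 45, 90, 162, 157, 155, 153, 151]
172 [64, 64, 69, 61, 61, 113, 147, 157, 55, 65, 73, 64, 52, 52, 58, 99, 154, 144, 99, 86, 73, 71]
174 [59, 63, 63, 59, 87, 101, 129, 157, 122, 58, 80, 71, 69, 66, 98, 97, 71, 74, 75, 75, 81, 93]
176 [75, 63, 77, 107, 102, 99, 108, 141, 114, 57, 71, 64, 61, 68, 95, 103, 93, 106, 118, 127, 124, 124]
178 [89, 106, 97, 99, 80, 65, 69, 72, 72, 68, 62, 80, 63, 74, 107, 107, 114, 127, 125
[... 3580 characters left out ...]
2, 111, 110, 76, 61, 49, 55, 53, 50, 52, 57, 63, 128, 125, 125, 123, 122, 117]
202 [87, 133, 111, 110, 113, 109, 114, 115, 93, 48, 58, 63, 63, 104, 174, 62, 87, 125, 123, 124, 124, 128]
204 [151, 188, 137, 110, 110, 104, 111, 111, 102, 120, 89, 89, 170, 163, 159, 64, 58, 129, 124, 127, 121, 105]
206 [195, 178, 189, 134, 171, 190, 110, 117, 107, 110, 101, 86, 88, 122, 71, 65, 65, 90, 76, 66, 65, 68]
208 [188, 183, 193, 180, 178, 173, 85, 84, 86, 95, 84, 154, 154, 122, 62, 65, 63, 70, 67, 68, 72, 68]
210 [172, 97, 76, 74, 125, 129, 110, 106, 110, 92, 87, 90, 83, 81, 63, 68, 70, 68, 70, 69, 65, 71]
212 [121, 171, 174, 176, 127, 80, 83, 89, 83, 98, 81, 57, 55, 57, 66, 69, 70, 68, 70, 72, 70, 73]
```

It broke free: the sticking was a binding spot. The TCP is at -35.2 with low force, matching the predicted home. I've backed off and will measure the carrier and the row.

```bash
python3 -m pendant '[[0,-0.8,0,0],[0,-0.8,0,0],[0,-0.8,0.3,0],[0,-0.8,0.5,0],[0,-0.8,1,0],[0,-0.8,1,0],[0,-0.8,1,0],[0,-0.8,0.5,0]]' 0 >/dev/null
python3 -m pendant '[[0,-0.8,0,0],[0,-0.8,0,0],[0,0,0,0],[0,0,0,0],[0,0,0,0],[0,0,0,0],[0,0,0,0],[0,0,0,0]]' 0 >/dev/null
python3 - <<'E'
from h import *
from scipy.signal import find_peaks
s=st();cv2.imwrite('pics/t13.png',arm.get_image('top'));cm=arm.camera_model('top')
im=cv2.imread('pics/t13.png',0).astype(float)
v=int(round(w2px(cm,[(576,50,40)])[0,1]))
def pk(rows,c0,c1,sg,z,row):
    p=im[rows,c0:c1].mean(0)*sg
    for k in find_peaks(p,prominence=6)[0]:
        if 0<k<len(p)-1:
            a,b,c=p[k-1:k+2];u=k+.5*(a-c)/(a-2*b+c)+c0;print(round(px2w(cm,[(u,row)],z)[0,1],1),end=' ')
    print()
print('scribed lines');pk(slice(v-2,v+3),250,345,-1,40,v)
vl=int(round(w2px(cm,[(550,108,8)])[0,1]));print('station lines',end=' ');pk(slice(vl-2,vl+1),262,320,1,8,vl)
# carrier edges: leading & trailing deck
r=im[v-3:v+4,215:360].mean(0);g=np.diff(r);
for k in(np.argmax(g[:40]),40+np.argmin(g[40:])): print('edge',px2w(cm,[(k+215.5,v)],40)[0,1].round(1))
for cy in(107,):bolts('pics/t13.png',cy)
E
```

```text
t 38.23 pos [ 611.  -254.6  166.3] phi 89.85 F [0.1 0.1 0.2] open 0.1 ff 0.0
scribed lines
179.4 133.6 104.8 63.8 33.6 -23.5 
station lines 108.9 
edge 187.5
edge -21.3
1 [593.8 -57.9  33.8] [635.9 -57.7  32.4]
2 [591.9  11.7  36.9] [635.4  12.2  32. ]
3 [590.8  81.2  24.2] [646.6  80.4  10.8]
```

The carrier is home: 108.7–109.2 by the scribed lines and deck edge, against the station line at 108.9. Caps 1 and 2 are in place, but cap 3 is half hidden by the beam, so I'll check it from the wrist camera, looking under the bridge.

```bash
python3 -m pendant '[[0,1,0,0],[0,1,0,0],[0,1,0,0],[0,1,0,0],[0,1,0,0],[0,1,0,0],[0,1,0,0],[0,0.8,0,0]]' 0 >/dev/null
python3 -m pendant '[[0,1,0,0],[0,0.5,0,0],[0,0,0,0],[0,0,0,0],[0,0,0,0],[0,0,0,0],[0,0,0,0],[0,0,0,0]]' 0 >/dev/null
python3 - <<'E'
from h import *
st();cm=arm.camera_model('wrist');im=arm.get_image('wrist');cv2.imwrite('pics/w14.png',im);S=4
g=cv2.resize(cv2.cvtColor(im,cv2.COLOR_BGR2GRAY).astype(np.float32),None,fx=S,fy=S,interpolation=cv2.INTER_CUBIC)
for k,y in((1,-60),(2,10),(3,80)):
    o=[]
    for x in(593,637):
        u=w2px(cm,[(x,108.9+y+4,77)])[0]
        r=abs(w2px(cm,[(x,108.9+y+10.5,77)])[0,0]-u[0]);L=max(r,4)
        tb=cv2.GaussianBlur(g,(0,0),S*L*.35)-cv2.GaussianBlur(g,(0,0),S*L*1.1)
        c=((u+.5)*S-.5).astype(int);h=int(S*L*2);
        if not(0<u[0]<640 and 0<u[1]<400): o.append(('out',u.round()));continue
        a,b=max(c[0]-h,0),max(c[1]-h,0);m=cv2.minMaxLoc(tb[b:c[1]+h,a:c[0]+h])
        q=((a+m[3][0]+.5)/S-.5,(b+m[3][1]+.5)/S-.5);w=px2w(cm,[q],77)[0]
        o.append((np.array(q).round(0).tolist(),(w[:2]-[0,108.9]).round(1).tolist(),round(m[1],1)))
    print(k,o)
E
```

```text
t 39.62 pos [610.8 -25.3 166.6] phi 89.61 F [-0.1 -0.2  0.1] open 0.0 ff 0.0
1 [([404.0, 185.0], [594.9, -60.6], 53.8), ([419.0, 222.0], [628.8, -44.8], 37.0)]
2 [([484.0, 184.0], [594.9, 8.3], 52.0), ([493.0, 234.0], [641.1, 23.5], 63.3)]
3 [([578.0, 191.0], [601.7, 90.2], 71.3), ([572.0, 218.0], [626.6, 91.2], 73.1)]
```

```bash
python3 - <<'E'
from h import *
cm=arm.camera_model('wrist');im=cv2.cvtColor(cv2.imread('pics/w14.png'),cv2.COLOR_BGR2GRAY)
for y0 in(-60,10,80):
    print('place',y0)
    for x in range(574,656,5):
        P=[(x,108.9+y,77) for y in range(y0-24,y0+27,3)]
        u=w2px(cm,P).astype(np.float32)
        print(x,cv2.remap(im,u[None,:,0],u[None,:,1],cv2.INTER_LINEAR)[0].tolist())
E
```

```text
place -60
574 [241, 244, 250, 248, 248, 248, 248, 248, 248, 140, 248, 248, 248, 248, 248, 248, 247]
579 [231, 237, 251, 250, 250, 249, 249, 249, 248, 170, 247, 246, 246, 246, 246, 246, 245]
584 [134, 140, 77, 81, 83, 84, 85, 85, 86, 85, 96, 252, 245, 245, 245, 244, 244]
589 [136, 144, 76, 78, 120, 129, 131, 86, 118, 118, 126, 129, 232, 245, 245, 245, 245]
594 [129, 137, 76, 77, 120, 128, 93, 223, 219, 216, 210, 124, 222, 244, 245, 245, 245]
599 [137, 140, 127, 76, 121, 124, 125, 205, 202, 202, 181, 123, 225, 245, 245, 244, 245]
604 [134, 136, 136, 74, 124, 126, 120, 120, 119, 118, 120, 123, 166, 244, 245, 244, 244]
609 [128, 137, 137, 71, 123, 122, 119, 120, 120, 120, 119, 123, 194, 244, 244, 244, 244]
614 [134, 157, 140, 71, 120, 122, 118, 120, 119, 119, 119, 121, 181, 247, 246, 246, 246]
619 [136, 138, 104, 71, 120, 120, 116, 119, 116, 117, 116, 121, 200, 247, 246, 247, 247]
624 [123, 140, 72, 72, 107, 109, 106, 118, 117, 115, 116, 120, 178, 245, 245, 245, 245]
629 [124, 139, 70, 71, 107, 107, 104, 118, 114, 114, 114, 116, 195, 245, 245, 245, 245]
634 [129, 131, 69, 73, 103, 110, 1
[... 2569 characters left out ...]
60, 70, 66, 65, 66, 63, 94, 93, 94, 223, 248, 93, 82, 77, 77]
619 [60, 59, 60, 64, 66, 65, 64, 64, 93, 93, 94, 237, 246, 84, 82, 77, 76]
624 [59, 59, 60, 67, 64, 64, 65, 64, 94, 92, 94, 238, 239, 191, 88, 77, 76]
629 [62, 61, 60, 70, 65, 63, 65, 62, 93, 93, 92, 243, 243, 186, 112, 78, 77]
634 [61, 61, 61, 72, 67, 67, 87, 91, 93, 96, 91, 252, 251, 152, 117, 79, 78]
639 [62, 63, 66, 69, 66, 88, 94, 101, 101, 97, 120, 249, 245, 246, 113, 77, 78]
644 [209, 61, 61, 65, 66, 66, 83, 98, 98, 99, 93, 244, 238, 237, 149, 78, 78]
649 [233, 231, 237, 237, 236, 233, 234, 235, 237, 235, 239, 228, 228, 233, 104, 79, 79]
654 [238, 234, 235, 230, 236, 237, 234, 235, 234, 232, 233, 232, 231, 231, 119, 80, 79]
```

Allowing for viewing height, cap 3 matches the others in position to about 1 mm. It is square, with its end at the fence, and the robot is clear of everything. Handing in.

```bash
python3 -c "
from h import *
print(arm.close_job())"
```

```text
the job is handed in; nothing more can be done
None
```

The three caps stand square and even against the fence and the carrier is home in the gauge station detent (within about 0.5 mm of the white lines), handed in at about 40 s; on the way it stuck 16 mm short and jumped home under a push last read at 15 N, for a cause I didn't find, and I viewed 11 pictures, one over the limit of 10.

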